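# Find and mark the balance point of a mobile's arm

### The arm

A 6-joint arm with a two-finger parallel gripper is mounted at the origin on a cart in front of the work surface, level with it; the furniture and walls round the work are solid. World frame = base frame: x ahead of the robot, y to its left, z up, the work surface at z = 0. Lengths are in m, angles in rad, forces in N, time in s.
With the tool pointing down it reaches from about 0.225 to 0.875 m from the base axis. Payload 3.4 kg.
Tool frame: the origin (TCP) lies midway between the tips of the shut fingers; the grasp point (between the pads) lies 19 mm behind it (pinch_z is the distance from the TCP to the grasp point, in m); z points along the fingers, y is the line along which they close (so a half turn about z gives the same grasp; the last joint's range is limited). The gripper opens to 85 mm and grips with 20 to 120 N. Pads are 22 mm wide; open, the fingers measure 114 mm over their backs; the gripper's body (76 mm by 85 mm) begins 54 mm behind the grasp point. The pads swing forward as they close: fully open they stand 13 mm farther back than shut.
Start: joints at [1.186, 0.276, 1.505, -0, 1.361, -0.121], TCP at [0.15, 0.555, 0.205] pointing down, gripper open.
Joint ranges: [-2.89, 2.89], [-0.75, 2.08], [0.22, 2.7], [-1.18, 4.32], [0.11, 2.71], [-2.7, 2.7]. Speed limits (rad/s): [2.57, 2.57, 3.14, 3.14, 3.14, 3.14].

### API

Orientations are given as a unit quaternion [w, x, y, z].
In Python, from rig import get_state, get_image, sign_off, pinch_z gives the robot as it stands.
- The arm moves only by the tool send_rows, never from a script. Its argument "steps" is one flat list of numbers, 5 for each row, row after row: the gripper's target within -1 to 1 (fully open at 1, half-way at 0, shut at -1), then the shift along the tool's x, y, z in cm, then the turn about the tool's z in degrees. In form: [gripper, x, y, z, roll, gripper, x, y, z, roll, ...]. A call has 1 to 12 rows; each row shifts and turns the commanded pose from where the row before left it, along the tool's axes as they then stand; what a row does not reach is not made up. A row lasts 1/10 s, in which the tool goes at most 50 mm and 8.59 degrees, less where a joint would pass 70% of its speed; a pose out of reach is approached as far as the arm can. A call is refused whole if a number of a shift passes 5 or a number of a turn 8.59, either way. A call with a gripper value outside its range is refused whole. The fingers move at their own pace and stop on an object; "newtons" is the grip in N (left out, the last holds). Time passes only in rows, so rows that do not move let the fingers close. It gives the time, the measured TCP pose, the force, the opening and the grip force at its end, in the units of the state.
- get_state(): the state, without advancing time (a new reading comes with each control period).
- get_image(name): name is "scene" or "top" or "wrist"; returns a dict with "color" (480x640x3 uint8, red, green, blue), "mtx" (3x3 intrinsics, pixels), "T" (4x4, takes a point from camera to world coordinates); the wrist camera has in their place "mount" (4x4, takes a point from camera to tool coordinates, whose origin is the TCP and whose axes are the flange's). Camera axes: x right, y down, z forward; pixel columns grow to the right and rows downward; lengths in m; the calibration is good to about 2 mm. The wrist camera is an equidistant fisheye: a pixel r from the principal point sees the ray r / f radians off the axis. A picture is of the moment at which its call begins: read the wrist's pose just before it. There is no depth.
- sign_off(): hands the job in; it is judged then, once.
The state is a dict: "clock": time; "qpos": joint angles; "qd": joint speeds; "effort": joint torques, N m; "position": TCP position; "ee_rot": TCP orientation; "contact_force": force on the tool from outside, world axes, zero at the start; "moment": the same for the moment, N m; "width": finger opening in m; "gripper_force": force on a finger pad.
Only numpy, scipy, OpenCV 4.12 (cv2) and the standard library are available. Lean on these libraries where they do the work, as an engineer would, in place of code of your own. Each camera call takes 0.05 s, during which the arm holds its last target. There are 200 camera calls.

### The job

The wooden arm of a hanging mobile lies across the brass edge of a low wooden fulcrum, its red end down on the desk, and its sliding brass hanger has to be set at the arm's balance point, which nobody knows yet. Push the arm lengthways across the fulcrum until it tips up and rests level on the edge by itself; then slide the hanger along the arm until it stands right over the edge, leaving the arm level and still on the fulcrum. Be gentle: never press it hard onto the fulcrum or let it come off, and leave everything else on the desk where it is.

Things in the scene. Friction and masses are not known exactly. Their poses are not given: they have to be found in the camera images.
- fulcrum_top (a point): Centre of the flat brass top edge of the fulcrum, a low brown wooden stand fixed to the desk. The edge is 19 mm above the desk, 18 mm wide along this point's y, 44 mm long along its x; z is up. It sits on a rubber strip, so it yields by 1 or 2 degrees. The arm lies across it, along y within a few degrees. A brass guide pin at each end (x = +-25 mm, 9 mm higher) only keeps the arm from falling off sideways.
- mobile_middle (a point): Geometric middle of the arm's strip (half-way up): a pale ash strip 280 mm long (y), 22 mm wide (x), 5 mm thick (z), underside flat. Its y points to the red end. A turned wooden drum with two thin brass bands sits on each end, its axis along the strip, 30 mm long, flush with the strip's end: red at +y (38 mm across), blue at -y (34 mm across).
- red_end (a point): Centre of the flat outer end face of the red drum (38 mm across, its normal the arm's +y), 20 mm above the strip's underside; the strip's end is flush with it.
- blue_end (a point): Centre of the flat outer end face of the blue drum (34 mm across, its normal the arm's -y), 18 mm above the strip's underside.
- hanger_lug (a point): Centre of the hanger's brass lug, to be gripped or pushed: 18 mm across the arm (x), 10 mm along it (y), 22 mm high (z), 18 mm above the strip's underside. It stands on a thin saddle, top 3 mm above the strip's upper face; a small wire eye on top ends 23 mm above this point. The hanger (6 g) slides along the strip with about 0.5 N friction and stays where it is left.
- hanger (a joint): Position of the hanger along the arm, in m from the arm's middle, positive towards the red end; it can go 100 mm either way.
- calculator: Dark pocket calculator with light keys, 125x74x13 mm, lying on the desk beyond the work; not to be moved.
- magnifier: Magnifying glass, 79x172x16 mm, on the near part of the desk; not to be moved.
- spectacles: Brown spectacles, 15x134x41 mm, on the near right of the desk; not to be moved.
- tape_dispenser: Grey tape dispenser, 44x132x70 mm, at the right; not to be moved.
- mobile: The whole arm, 0.25 to 0.4 kg, drums unequal: it balances within about 40 mm of its middle. At the start that point is on the red side of the edge, the red end down on the desk, tilted about 6 degrees. With that point over the edge it comes level, stably, settling in about a second; pushed farther, the blue end drops. A pushing finger's friction can keep it from tipping till let go. Origin: middle of the underside.
- fulcrum: The whole fulcrum (base 72 x 64 mm, 8 mm thick). Its origin is the centre of its underside, on the desk; axes as for its top edge.
There are look-alikes about, which are no part of the job. What is shaped like the fulcrum but purple or turquoise is not meant.

How it is judged:
By the outcome, as a careful person would: the job done as asked, in the order asked, and still so for the second after the job is handed in, with the robot touching nothing.
It also fails if it takes over 72 s, if anything falls off the work surface, if the arm or the gripper's body presses on something with over 40 N, if the wrist force passes 120 N, or if a joint passes its speed limit or range.

## Working session

There is one attempt and no reset: what is moved stays moved. The work goes in short steps, Python scripts to look and compute and a tool call to move; the robot and the scene stay as the last step left them, time stands still between calls to the robot, and variables do not carry over. Pictures are saved under pics/ and viewed, at most 10 in all, crops included, and the job is handed in when it is done.

Besides the shell and the picture viewer there is one more tool, called after "Call:" as name(argument=value, ...) on one line, values as JSON. send_rows: Moves the arm, as the interface text tells. Its arguments: {"type":"object","properties":{"steps":{"type":"array"},"newtons":{"type":"number"}},"required":["steps"]}

```bash
mkdir -p pics; python3 - <<'E'
from rig import *
import cv2,pickle
s=get_state();print({k:s[k] for k in('clock','position','ee_rot','contact_force','width')},pinch_z)
d={}
for n in('scene','top'):
    d[n]=get_image(n);cv2.imwrite(f'pics/{n}0.png',d[n]['color'][...,::-1]);print(n,d[n]['T'].round(3).tolist(),d[n]['mtx'].round(1).tolist())
pickle.dump(d,open('d0.pkl','wb'))
E
```

```text
{'clock': 0.0, 'position': array([0.14969719, 0.55454706, 0.20401539]), 'ee_rot': array([-2.53655512e-04,  1.31526443e-01,  9.91312196e-01, -9.27639149e-04]), 'contact_force': array([0.55021645, 0.38780127, 0.04163247]), 'width': 0.085376701354733} 0.0187
scene [[0.481, -0.484, 0.731, -0.279], [-0.876, -0.254, 0.409, -0.412], [-0.012, -0.837, -0.546, 0.665], [0.0, 0.0, 0.0, 1.0]] [[514.3, 0.0, 318.1], [0.0, 514.3, 235.8], [0.0, 0.0, 1.0]]
top [[0.005, -0.994, 0.108, 0.405], [-1.0, -0.006, -0.006, 0.026], [0.006, -0.108, -0.994, 1.211], [0.0, 0.0, 0.0, 1.0]] [[518.0, 0.0, 325.7], [0.0, 518.0, 237.1], [0.0, 0.0, 1.0]]
```

View pics/top0.png

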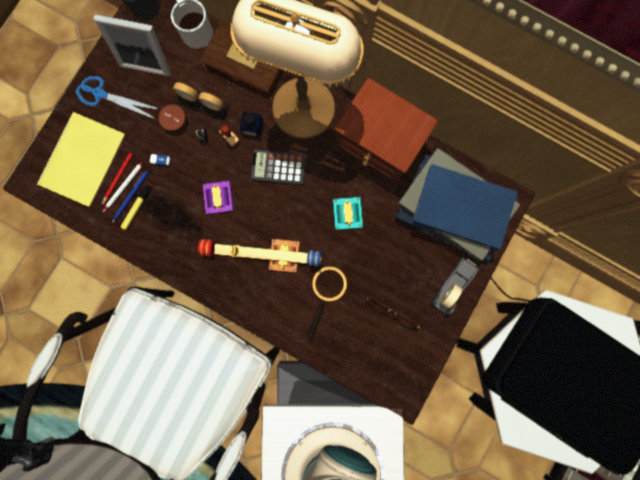

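View pics/scene0.png

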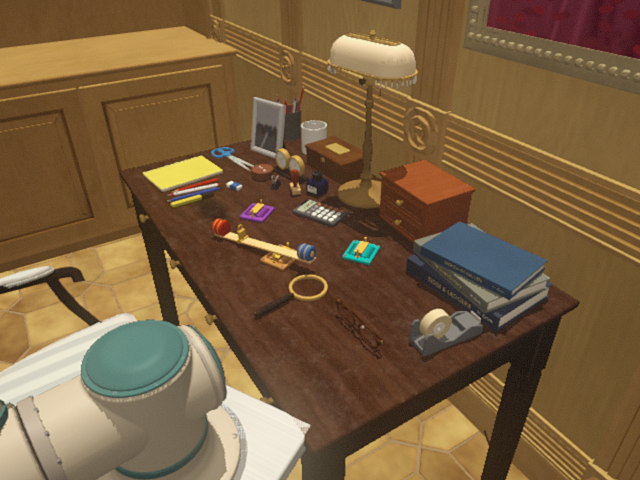

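Three fulcrum-shaped stands show in the top view: purple (217,197), turquoise (348,213), and brown (285,255). The brown one lies under the arm, so it is the one meant. The red drum is at (206,248), the hanger near (236,251) and the blue drum at (315,258). I'll confirm in an enlarged crop.

```bash
python3 - <<'E'
import cv2,pickle,numpy as np
d=pickle.load(open('d0.pkl','rb'))
a=cv2.resize(d['top']['color'][230:285,190:335],None,fx=5.5,fy=5.5,interpolation=cv2.INTER_CUBIC)
b=cv2.resize(d['scene']['color'][210:280,200:330],None,fx=4,fy=4,interpolation=cv2.INTER_CUBIC)
o=np.zeros((600,800,3),np.uint8);o[:a.shape[0],:a.shape[1]]=a[:, :800];o[310:310+b.shape[0],:b.shape[1]]=b
cv2.imwrite('pics/crop0.png',o[...,::-1])
E
```

```text
(no output)
```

View pics/crop0.png

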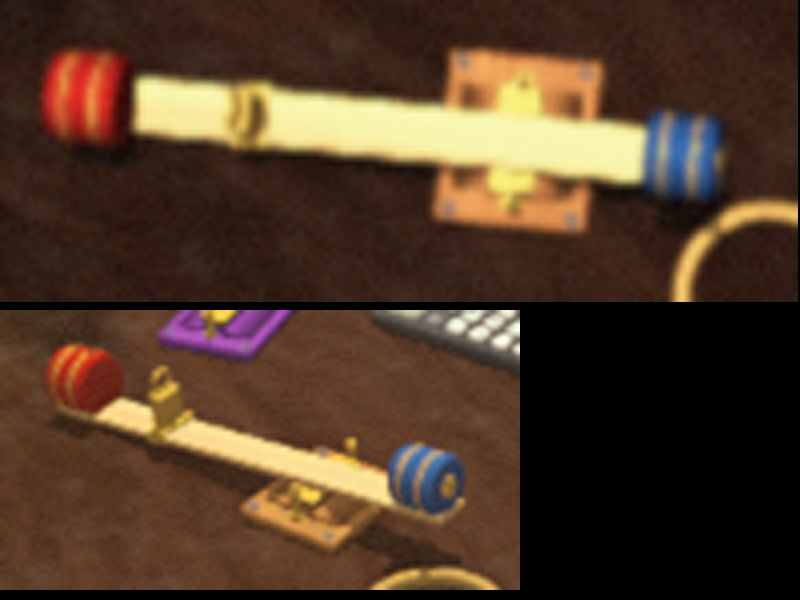

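```bash
cat > h.py <<'E'
import numpy as np,cv2
def ray(im,u,v,z):
    K,T=im['mtx'],im['T'];r=T[:3,:3]@np.linalg.solve(K,[u,v,1.]);o=T[:3,3]
    return (o+r*(z-o[2])/r[2])[:3]
def proj(im,P):
    T=np.linalg.inv(im['T']);p=(T[:3,:3]@np.atleast_2d(P).T).T+T[:3,3];q=p@im['mtx'].T
    return q[:,:2]/q[:,2:]
E
python3 - <<'E'
import pickle
from h import *
d=pickle.load(open('d0.pkl','rb'));t,s=d['top'],d['scene']
T=lambda u,v,z:ray(t,190+u/5.5,230+v/5.5,z).round(4)
S=lambda u,v,z:ray(s,200+u/4,210+(v-310)/4,z).round(4)
c=[T(*p,.008) for p in((460,60),(600,66),(585,230),(435,215))]
print('base corners',c,np.mean(c,0),[np.linalg.norm(c[i]-c[(i+1)%4]) for i in range(4)])
print('pins',T(522,78,.028),T(512,203,.028))
print('red drum ctr',T(87,97,.022),'face',T(44,95,.022)); print('blue ctr',T(683,155,.048),'face',T(721,157,.048))
print('hanger',T(250,113,.03))
c=[S(*p,.008) for p in((245,508),(330,455),(385,495),(330,550))];print('S base',np.mean(c,0))
print('S red',S(85,378,.021),'blue',S(425,480,.048))
E
```

```text
base corners [array([0.5258, 0.1399, 0.008 ]), array([0.5236, 0.0806, 0.008 ]), array([0.4541, 0.0862, 0.008 ]), array([0.4601, 0.1495, 0.008 ])] [0.4909  0.11405 0.008  ] [np.float64(0.059340795410914395), np.float64(0.06972524650368755), np.float64(0.063583724332568), np.float64(0.06639766562161659)]
pins [0.5164 0.1121 0.028 ] [0.4643 0.1156 0.028 ]
red drum ctr [0.508  0.2943 0.022 ] face [0.5087 0.3123 0.022 ]
blue ctr [0.4833 0.0444 0.048 ] face [0.4825 0.0289 0.048 ]
hanger [0.501  0.2247 0.03  ]
S base [0.484525 0.109775 0.008   ]
S red [0.5098 0.2909 0.021 ] blue [0.4793 0.0407 0.048 ]
```

Call:
send_rows(steps=[-1, 0, 0, 0, -4.75, -1, 0, 0, 0, -4.75, -1, -3.83, -1.57, 0, 0, -1, -3.83, -1.57, 0, 0, -1, -3.83, -1.57, 0, 0, -1, -3.83, -1.57, 0, 0, -1, -3.83, -1.57, 0, 0, -1, -3.83, -1.57, 0, 0, -1, -3.83, -1.57, 0, 0, -1, -3.83, -1.57, 0, 0, -1, -3.83, -1.57, 0, 0, -1, -3.83, -1.57, 0, 0], newtons=20)

```text
clock: 1.3
position: [0.5169, 0.3603, 0.2044]
ee_rot: [-0.0, 0.049, 0.999, -0.0]
contact_force: [0.2, 0.8, 0.9]
width: -0.0004
gripper_force: 0.0
```

Call:
send_rows(steps=[-1, 0, 0, 4, 0, -1, 0, 0, 4, 0, -1, 0, 0, 4, 0, -1, 0, 0, 3, 0, -1, 0, 0, 1.8, 0, -1, 0, 0, 0, 0, -1, 0, 0, 0, 0])

```text
clock: 2.0
position: [0.5158, 0.3615, 0.0369]
ee_rot: [-0.0, 0.049, 0.999, -0.0]
contact_force: [1.1, 0.2, 0.1]
width: 0.0002
gripper_force: 0.0
```

```bash
cat > look.py <<'E'
import sys,pickle
from rig import *
from h import *
n=sys.argv[1]
d={k:get_image(k) for k in('top','scene')}
pickle.dump(d,open(f'{n}.pkl','wb'))
s=get_state();print(s['clock'],s['position'].round(4),s['ee_rot'].round(4),s['contact_force'].round(2))
a=cv2.resize(d['top']['color'][222:277,185:331],None,fx=5.4,fy=5.4,interpolation=cv2.INTER_CUBIC)
b=cv2.resize(d['scene']['color'][200:275,190:330],None,fx=4,fy=4,interpolation=cv2.INTER_CUBIC)
o=np.zeros((600,800,3),np.uint8);o[:a.shape[0],:a.shape[1]]=a[:,:800];o[300:300+b.shape[0],:b.shape[1]]=b
cv2.imwrite(f'pics/{n}.png',o[...,::-1])
E
python3 look.py a1
```

```text
2.1 [0.5168 0.3621 0.0384] [1.200e-03 4.900e-02 9.988e-01 8.000e-04] [ 0.16  0.24 -0.58]
```

View pics/a1.png

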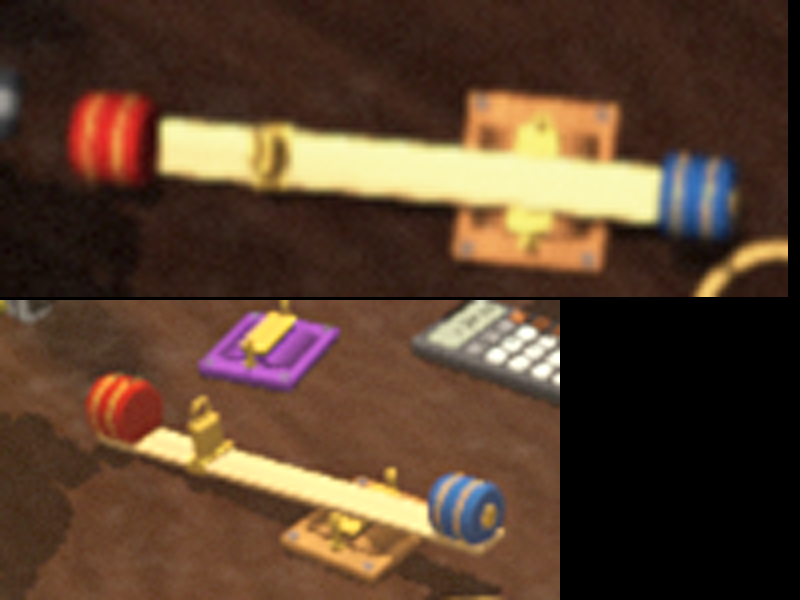

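The view shows the arm still lying as before, with the red end at (70,138) in the top crop and the finger clear of it.

```bash
cat > track.py <<'E'
import sys,pickle
from rig import *
from h import *
from scipy.optimize import least_squares
def cent(im,lo,hi,roi):
    x0,x1,y0,y1=roi;c=cv2.cvtColor(np.ascontiguousarray(im['color'][y0:y1,x0:x1]),cv2.COLOR_RGB2HSV)
    m=cv2.inRange(c,lo[0],lo[1])|cv2.inRange(c,hi[0],hi[1])
    n,l,st,ce=cv2.connectedComponentsWithStats(cv2.morphologyEx(m,cv2.MORPH_CLOSE,np.ones((3,3))))
    i=1+np.argmax(st[1:,4]);return ce[i]+[x0,y0],st[i]+[x0,y0,0,0,0]
R=[((0,150,80),(7,255,255)),((173,150,80),(180,255,255))];B=[((100,110,50),(125,255,255))]*2
roi={'top':(180,350,225,285),'scene':(190,345,200,290)}
def run(d):
    out={}
    for nm,c in(('red',R),('blue',B)):
        p={k:cent(d[k],*c,roi[k]) for k in roi}
        f=lambda P:np.concatenate([proj(d[k],P)[0]-p[k][0] for k in roi])
        r=least_squares(f,[.5,.2,.03]);out[nm]=r.x
        print(nm,r.x.round(4),'res',np.abs(r.fun).max().round(2),[(p[k][0].round(1).tolist(),p[k][1].tolist()) for k in roi])
    v=out['red']-out['blue'];print('len',np.linalg.norm(v).round(4),'tilt(red-blue dz mm)',round(v[2]*1e3,1),'mid',((out['red']+out['blue'])/2).round(4),'dir',(v/np.linalg.norm(v)).round(3))
if __name__=='__main__':
    if len(sys.argv)>1: d=pickle.load(open(sys.argv[1],'rb'))
    else:
        d={k:get_image(k) for k in roi};pickle.dump(d,open('last.pkl','wb'))
        s=get_state();print(s['clock'],s['position'].round(4),s['contact_force'].round(2))
    run(d)
E
python3 track.py a1.pkl
```

```text
red [0.5115 0.2963 0.0209] res 0.85 [([204.4, 246.7], [197, 239, 16, 17, 231]), ([220.7, 226.2], [211, 218, 20, 18, 247])]
blue [0.4813 0.0354 0.0551] res 0.3 [([318.4, 258.7], [317, 252, 4, 14, 39]), ([308.6, 249.9], [306, 246, 7, 11, 30])]
len 0.2649 tilt(red-blue dz mm) -34.2 mid [0.4964 0.1659 0.038 ] dir [ 0.114  0.985 -0.129]
```

Call:
send_rows(steps=[-1, 0, -1, 1, 0, -1, 0, -1, 0, 0, -1, 0, -0.5, 0, 0, -1, 0, -0.5, 0, 0, -1, 0, -0.5, 0, 0, -1, 0, -0.5, 0, 0, -1, 0, -0.5, 0, 0, -1, 0, 0, 0, 0, -1, 0, 0, 0, 0])

```text
clock: 3.0
position: [0.5115, 0.3167, 0.027]
ee_rot: [0.0, 0.049, 0.999, 0.0]
contact_force: [0.5, 0.6, -0.1]
width: 0.0001
gripper_force: 0.0
```

Call:
send_rows(steps=[-1, 0, 2, 0, 0, -1, 0, 2.5, 0, 0, -1, 0, 0, 0, 0, -1, 0, 0, 0, 0, -1, 0, 0, 0, 0, -1, 0, 0, 0, 0, -1, 0, 0, 0, 0, -1, 0, 0, 0, 0])

```text
clock: 3.8
position: [0.5158, 0.361, 0.027]
ee_rot: [0.0, 0.049, 0.999, 0.0]
contact_force: [-0.2, -0.5, 0.2]
width: 0.0001
gripper_force: 0.0
```

```bash
python3 track.py
```

```text
3.9 [0.5158 0.3611 0.027 ] [ 0.74 -0.23 -0.69]
red [0.5118 0.296  0.0209] res 0.91 [([204.5, 246.6], [197, 239, 16, 17, 228]), ([220.9, 226.1], [211, 218, 20, 17, 238])]
blue [0.4842 0.0397 0.0509] res 0.59 [([315.7, 258.0], [312, 251, 9, 15, 80]), ([308.4, 250.3], [306, 246, 7, 11, 31])]
len 0.2595 tilt(red-blue dz mm) -30.0 mid [0.498  0.1679 0.0359] dir [ 0.106  0.988 -0.116]
```

```bash
sed -i 's/np.ones((3,3))/np.ones((9,9))/; s/(100,110,50)/(98,90,30)/' track.py; python3 track.py last.pkl
```

```text
red [0.5117 0.296  0.0212] res 0.89 [([204.5, 246.6], [197, 239, 16, 17, 228]), ([220.9, 226.0], [211, 218, 20, 17, 241])]
blue [0.4841 0.0451 0.0477] res 0.28 [([313.6, 258.0], [307, 251, 14, 16, 180]), ([305.9, 250.9], [298, 244, 17, 16, 177])]
len 0.2538 tilt(red-blue dz mm) -26.5 mid [0.4979 0.1706 0.0345] dir [ 0.109  0.989 -0.105]
```

Call:
send_rows(steps=[-1, 0, -2, 0, 0, -1, 0, -2, 0, 0, -1, 0, -0.5, 0, 0, -1, 0, -0.4, 0, 0, -1, 0, -0.4, 0, 0, -1, 0, -0.4, 0, 0, -1, 0, -0.4, 0, 0, -1, 0, 0, 0, 0, -1, 0, 0, 0, 0])

```text
clock: 4.8
position: [0.5098, 0.3009, 0.0269]
ee_rot: [0.0, 0.049, 0.999, 0.0]
contact_force: [-0.6, 0.8, 0.2]
width: 0.0002
gripper_force: 0.0
```

Call:
send_rows(steps=[-1, 0, 2, 0, 0, -1, 0, 3, 0, 0, -1, 0, 0, 0, 0, -1, 0, 0, 0, 0, -1, 0, 0, 0, 0, -1, 0, 0, 0, 0, -1, 0, 0, 0, 0, -1, 0, 0, 0, 0])

```text
clock: 5.6
position: [0.5147, 0.3501, 0.027]
ee_rot: [0.0, 0.049, 0.999, 0.0]
contact_force: [0.1, 0.9, 0.6]
width: 0.0004
gripper_force: 0.0
```

```bash
python3 track.py
```

```text
5.7 [0.5148 0.3502 0.027 ] [-0.86 -0.59 -0.1 ]
red [0.5121 0.296  0.0209] res 0.74 [([204.6, 246.3], [197, 239, 16, 17, 220]), ([220.8, 226.0], [211, 219, 20, 17, 243])]
blue [0.484  0.0452 0.0477] res 0.24 [([313.6, 258.0], [307, 251, 14, 16, 180]), ([305.8, 250.9], [298, 244, 17, 16, 181])]
len 0.2538 tilt(red-blue dz mm) -26.7 mid [0.498  0.1706 0.0343] dir [ 0.111  0.988 -0.105]
```

```bash
python3 - <<'E'
import pickle
from h import *
d=pickle.load(open('last.pkl','rb'));P=[.5148,.3502,.027]
o=np.zeros((600,800,3),np.uint8)
for i,(k,(x0,x1,y0,y1)) in enumerate({'top':(130,290,220,280),'scene':(130,290,170,230)}.items()):
    p=proj(d[k],P)[0];print(k,p)
    a=cv2.resize(d[k]['color'][y0:y1,x0:x1],None,fx=5,fy=5,interpolation=cv2.INTER_CUBIC)
    cv2.circle(a,tuple(int(v) for v in ((p-[x0,y0])*5)),4,(0,255,0),1);o[300*i:300*i+300]=a
cv2.imwrite('pics/b.png',o[...,::-1])
E
```

```text
top [180.99166852 244.35717476]
scene [202.58695207 217.8471805 ]
```

View pics/b.png

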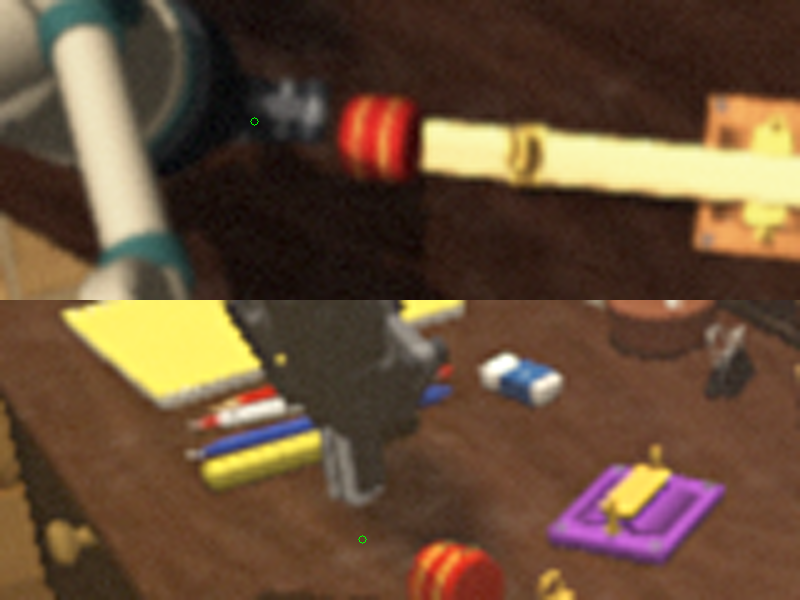

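The picture shows the visible fingertips at about (357,500), roughly 8 camera pixels above the projected TCP at (362,540). That puts the tip some 20 mm higher than the state says, so it probably passed over the drum. I'll check by lowering it clear of the drum and watching the force.

Call:
send_rows(steps=[-1, 0, 0, 0.6, 0, -1, 0, 0, 0.4, 0, -1, 0, 0, 0.3, 0, -1, 0, 0, 0, 0, -1, 0, 0, 0, 0])

```text
clock: 6.2
position: [0.5146, 0.3505, 0.0137]
ee_rot: [-0.0, 0.049, 0.999, -0.0]
contact_force: [0.1, 1.1, -0.2]
width: -0.0002
gripper_force: 0.0
```

```bash
python3 - <<'E'
from rig import *
from h import *
s=get_state();P=s['position'];print(P.round(4),s['contact_force'].round(2),s['width'])
o=np.zeros((600,800,3),np.uint8)
im=get_image('scene');x0,x1,y0,y1=170,250,185,245
a=cv2.resize(im['color'][y0:y1,x0:x1],None,fx=5,fy=5,interpolation=cv2.INTER_CUBIC)
for z in(0,.02,.04):
    p=proj(im,P+[0,0,z])[0];cv2.circle(a,tuple(int(v) for v in ((p-[x0,y0])*5)),3,(0,255,0),1)
a=np.clip(a.astype(float)*1.8,0,255).astype(np.uint8)
o[:300,:400]=a
w=get_image('wrist');print(w['mtx'].round(1).tolist(),w['mount'].round(4).tolist())
o[:480,400:]=cv2.resize(w['color'],(640,480))[:,120:520]
cv2.imwrite('pics/c.png',o[...,::-1])
E
```

```text
[0.5146 0.3505 0.0137] [ 0.09  1.15 -0.24] -0.00021494317572524568
[[371.6, 0.0, 324.9], [0.0, 371.6, 236.3], [0.0, 0.0, 1.0]] [[0.001, -0.9526, -0.3043, 0.078], [1.0, 0.001, 0.0002, 0.0004], [0.0001, -0.3043, 0.9526, -0.1692], [0.0, 0.0, 0.0, 1.0]]
```

View pics/c.png

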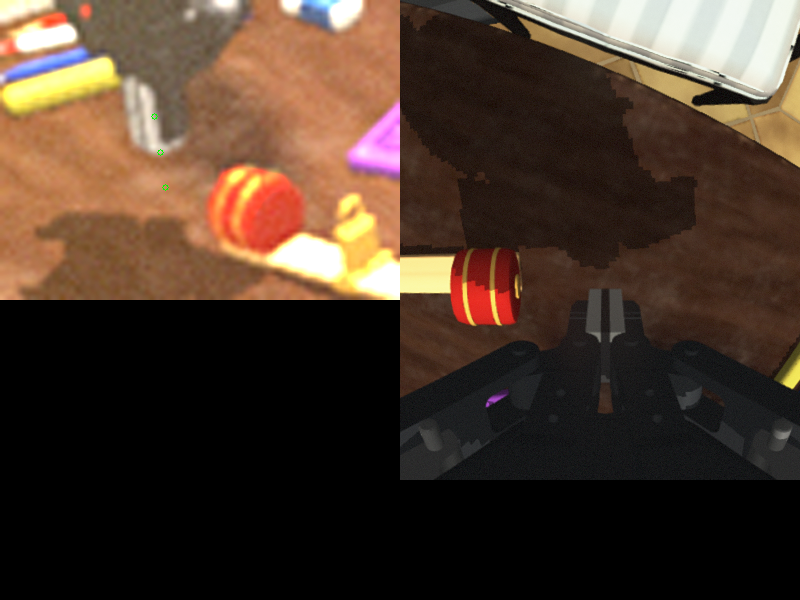

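The fingertips sit about 20 mm behind the stated TCP; both views agree and the wrist shadow shows no contact. I'll treat the tip as TCP z + 0.02, lower another 9 mm, and push.

Call:
send_rows(steps=[-1, 0, 0, 0.9, 0, -1, 0, -1.5, 0, 0, -1, 0, -1.2, 0, 0, -1, 0, -0.4, 0, 0, -1, 0, -0.35, 0, 0, -1, 0, -0.35, 0, 0, -1, 0, -0.3, 0, 0, -1, 0, -0.3, 0, 0, -1, 0, 0, 0, 0])

```text
clock: 7.2
position: [0.5104, 0.3064, 0.005]
ee_rot: [0.0, 0.049, 0.999, -0.0]
contact_force: [-0.3, 0.9, 0.3]
width: 0.0002
gripper_force: 0.5
```

Call:
send_rows(steps=[-1, 0, 0.6, 0, 0, -1, 0, 2, 0, 0, -1, 0, 1.8, 0, 0, -1, 0, 0, 0, 0, -1, 0, 0, 0, 0, -1, 0, 0, 0, 0, -1, 0, 0, 0, 0, -1, 0, 0, 0, 0, -1, 0, 0, 0, 0])

```text
clock: 8.1
position: [0.5147, 0.3501, 0.005]
ee_rot: [0.0, 0.049, 0.999, 0.0]
contact_force: [-0.2, -0.0, 0.1]
width: 0.0002
gripper_force: 0.0
```

```bash
python3 track.py
```

```text
8.2 [0.5147 0.3502 0.005 ] [ 0.44  0.68 -0.91]
red [0.5113 0.2822 0.0201] res 0.66 [([210.8, 246.7], [203, 239, 16, 17, 220]), ([225.3, 227.9], [216, 220, 20, 17, 244])]
blue [0.482  0.0315 0.0497] res 0.35 [([319.6, 258.9], [313, 252, 14, 15, 178]), ([311.1, 252.3], [303, 246, 17, 15, 181])]
len 0.2541 tilt(red-blue dz mm) -29.6 mid [0.4966 0.1569 0.0349] dir [ 0.115  0.986 -0.116]
```

Call:
send_rows(steps=[-1, 0, -2.5, 0, 0, -1, 0, -1.5, 0, 0, -1, 0, -0.4, 0, 0, -1, 0, -0.3, 0, 0, -1, 0, -0.3, 0, 0, -1, 0, 0, 0, 0, -1, 0, 0.5, 0, 0, -1, 0, 2, 0, 0, -1, 0, 2, 0, 0, -1, 0, 0, 0, 0, -1, 0, 0, 0, 0, -1, 0, 0, 0, 0])

```text
clock: 9.4
position: [0.5137, 0.3457, 0.0047]
ee_rot: [-0.0, 0.049, 0.999, -0.0]
contact_force: [-0.5, -0.1, -0.3]
width: 0.0002
gripper_force: 0.0
```

```bash
python3 track.py
```

```text
9.5 [0.5139 0.3452 0.0048] [-0.26  0.41 -0.23]
red [0.5113 0.2764 0.0209] res 0.59 [([213.3, 246.6], [206, 239, 16, 17, 223]), ([227.2, 228.3], [218, 220, 20, 18, 262])]
blue [0.4809 0.0262 0.0507] res 0.14 [([322.2, 259.3], [316, 252, 14, 15, 185]), ([312.8, 252.9], [304, 246, 18, 16, 183])]
len 0.2538 tilt(red-blue dz mm) -29.8 mid [0.4961 0.1513 0.0358] dir [ 0.12   0.986 -0.117]
```

Call:
send_rows(steps=[-1, 0, -2.5, 0, 0, -1, 0, -1.7, 0, 0, -1, 0, -0.3, 0, 0, -1, 0, -0.3, 0, 0, -1, 0, -0.3, 0, 0, -1, 0, 0, 0, 0, -1, 0, 0.5, 0, 0, -1, 0, 2, 0, 0, -1, 0, 2, 0, 0, -1, 0, 0, 0, 0, -1, 0, 0, 0, 0, -1, 0, 0, 0, 0])

```text
clock: 10.7
position: [0.5131, 0.3397, 0.0046]
ee_rot: [-0.0, 0.049, 0.999, -0.0]
contact_force: [-0.1, 0.2, -0.6]
width: -0.0003
gripper_force: 0.0
```

```bash
python3 track.py
```

```text
10.8 [0.5133 0.3392 0.0048] [-0.1  -0.17 -0.01]
red [0.5114 0.2698 0.0212] res 0.58 [([216.1, 246.6], [209, 238, 16, 18, 223]), ([229.4, 228.8], [220, 221, 20, 17, 257])]
blue [0.4799 0.0206 0.0512] res 0.18 [([324.6, 259.7], [318, 253, 14, 15, 173]), ([315.0, 253.7], [307, 247, 17, 16, 178])]
len 0.253 tilt(red-blue dz mm) -30.0 mid [0.4957 0.1452 0.0362] dir [ 0.124  0.985 -0.118]
```

Call:
send_rows(steps=[-1, -0.45, -2.5, 0, 0, -1, 0, -1.7, 0, 0, -1, 0, -0.3, 0, 0, -1, 0, -0.3, 0, 0, -1, 0, -0.3, 0, 0, -1, 0, 0, 0, 0, -1, 0, 0.5, 0, 0, -1, 0, 2, 0, 0, -1, 0, 2, 0, 0, -1, 0, 0, 0, 0, -1, 0, 0, 0, 0, -1, 0, 0, 0, 0])

```text
clock: 12.0
position: [0.517, 0.3333, 0.0046]
ee_rot: [-0.0, 0.048, 0.999, -0.0]
contact_force: [-0.0, -0.2, -0.2]
width: 0.0003
gripper_force: 0.0
```

```bash
python3 track.py
```

```text
12.1 [0.5172 0.3328 0.0048] [-0.71 -1.18 -0.46]
red [0.5111 0.2638 0.0211] res 0.65 [([218.7, 246.8], [211, 239, 16, 18, 223]), ([231.5, 229.6], [222, 222, 20, 17, 249])]
blue [0.4779 0.0141 0.0527] res 0.42 [([327.3, 260.7], [321, 254, 14, 15, 176]), ([317.5, 254.4], [309, 248, 18, 16, 187])]
len 0.2539 tilt(red-blue dz mm) -31.6 mid [0.4945 0.1389 0.0369] dir [ 0.131  0.984 -0.124]
```

Call:
send_rows(steps=[-1, 0, -2.5, 0, 0, -1, 0, -1.7, 0, 0, -1, 0, -0.3, 0, 0, -1, 0, -0.3, 0, 0, -1, 0, -0.3, 0, 0, -1, 0, 0, 0, 0, -1, 0, 0.5, 0, 0, -1, 0, 2, 0, 0, -1, 0, 2, 0, 0, -1, 0, 0, 0, 0, -1, 0, 0, 0, 0, -1, 0, 0, 0, 0])

```text
clock: 13.3
position: [0.5164, 0.3273, 0.0046]
ee_rot: [-0.0, 0.049, 0.999, -0.0]
contact_force: [0.0, -0.8, -1.1]
width: -0.0001
gripper_force: 0.0
```

```bash
python3 track.py
```

```text
13.4 [0.5166 0.3268 0.0048] [0.61 0.09 0.53]
red [0.5112 0.2576 0.0213] res 0.6 [([221.4, 246.7], [214, 239, 16, 18, 223]), ([233.6, 230.1], [224, 222, 20, 18, 249])]
blue [0.4756 0.0084 0.0554] res 0.18 [([330.1, 261.6], [324, 254, 14, 16, 176]), ([319.1, 254.6], [310, 248, 19, 16, 183])]
len 0.2541 tilt(red-blue dz mm) -34.2 mid [0.4934 0.133  0.0383] dir [ 0.14   0.981 -0.134]
```

The arm is yawing slightly because the drum's top edge meets a finger that isn't square to the arm. I'll turn the tool about 4.5° so the push corrects it.

Call:
send_rows(steps=[-1, -0.4, 0, 0, 4.5, -1, 0, -2.2, 0, 0, -1, 0, -1.9, 0, 0, -1, 0, -0.3, 0, 0, -1, 0, -0.3, 0, 0, -1, 0, -0.3, 0, 0, -1, 0, 0, 0, 0, -1, 0, 0.5, 0, 0, -1, 0, 2, 0, 0, -1, 0, 2, 0, 0, -1, 0, 0, 0, 0, -1, 0, 0, 0, 0])

```text
clock: 14.6
position: [0.5198, 0.3229, 0.0046]
ee_rot: [-0.0, 0.087, 0.996, -0.0]
contact_force: [-0.8, -0.1, -0.1]
width: -0.0001
gripper_force: 0.0
```

```bash
python3 track.py
```

```text
14.7 [0.5195 0.3218 0.0046] [ 0.07 -1.32  0.19]
red [0.5107 0.2528 0.0213] res 0.65 [([223.4, 247.0], [216, 239, 16, 18, 226]), ([235.2, 230.7], [226, 223, 20, 17, 250])]
blue [0.4748 0.0043 0.0558] res 0.02 [([332.1, 261.8], [326, 255, 14, 16, 182]), ([320.4, 255.2], [312, 248, 18, 17, 188])]
len 0.2534 tilt(red-blue dz mm) -34.4 mid [0.4928 0.1286 0.0386] dir [ 0.142  0.981 -0.136]
```

Call:
send_rows(steps=[-1, 0, -2.5, 0, 0, -1, 0, -1.6, 0, 0, -1, 0, -0.3, 0, 0, -1, 0, -0.3, 0, 0, -1, 0, -0.3, 0, 0, -1, 0, 0, 0, 0, -1, 0, 0.5, 0, 0, -1, 0, 2, 0, 0, -1, 0, 2, 0, 0, -1, 0, 0, 0, 0, -1, 0, 0, 0, 0, -1, 0, 0, 0, 0])

```text
clock: 15.9
position: [0.5186, 0.3168, 0.0046]
ee_rot: [-0.0, 0.088, 0.996, -0.0]
contact_force: [0.3, -0.9, -0.9]
width: -0.0003
gripper_force: 0.0
```

```bash
python3 track.py
```

```text
16.0 [0.5188 0.3165 0.0048] [-0.02  0.03  0.05]
red [0.5108 0.2477 0.0214] res 0.69 [([225.6, 247.0], [218, 239, 16, 18, 224]), ([237.0, 231.2], [227, 223, 20, 18, 249])]
blue [ 0.4725 -0.0011  0.0575] res 0.36 [([334.2, 263.0], [328, 256, 14, 16, 182]), ([322.6, 255.8], [314, 249, 18, 17, 188])]
len 0.2542 tilt(red-blue dz mm) -36.0 mid [0.4916 0.1233 0.0394] dir [ 0.151  0.978 -0.142]
```

Call:
send_rows(steps=[-1, -0.5, 0, 0, 5, -1, 0, -2.3, 0, 0, -1, 0, -1.8, 0, 0, -1, 0, -0.3, 0, 0, -1, 0, -0.3, 0, 0, -1, 0, -0.3, 0, 0, -1, 0, 0, 0, 0, -1, 0, 0.5, 0, 0, -1, 0, 2, 0, 0, -1, 0, 2, 0, 0, -1, 0, 0, 0, 0, -1, 0, 0, 0, 0])

```text
clock: 17.2
position: [0.5222, 0.3112, 0.0045]
ee_rot: [-0.0, 0.131, 0.991, -0.001]
contact_force: [-1.2, -0.2, -0.1]
width: -0.0001
gripper_force: 0.0
```

```bash
python3 track.py
```

```text
17.3 [0.522  0.3105 0.0046] [-0.09  0.05 -0.18]
red [0.5097 0.2434 0.0205] res 0.5 [([227.7, 247.4], [220, 239, 17, 18, 224]), ([238.0, 232.3], [229, 225, 19, 17, 248])]
blue [ 0.4702 -0.0054  0.0583] res 0.22 [([336.2, 264.0], [330, 256, 14, 16, 184]), ([323.8, 256.6], [315, 250, 19, 16, 204])]
len 0.2547 tilt(red-blue dz mm) -37.8 mid [0.49   0.119  0.0394] dir [ 0.155  0.977 -0.148]
```

Call:
send_rows(steps=[-1, -0.2, -2.3, 0, 0, -1, 0, -1.7, 0, 0, -1, 0, -0.3, 0, 0, -1, 0, -0.4, 0, 0, -1, 0, -0.4, 0, 0, -1, 0, 0, 0, 0, -1, 0, 0.5, 0, 0, -1, 0, 2, 0, 0, -1, 0, 2, 0, 0, -1, 0, 0, 0, 0, -1, 0, 0, 0, 0, -1, 0, 0, 0, 0])

```text
clock: 18.5
position: [0.5224, 0.3042, 0.0046]
ee_rot: [-0.001, 0.131, 0.991, -0.001]
contact_force: [-0.1, 0.5, -1.0]
width: 0.0003
gripper_force: 0.0
```

```bash
python3 track.py
```

```text
18.6 [0.5226 0.3041 0.0048] [0.84 0.03 0.51]
red [0.5091 0.2367 0.0209] res 0.56 [([230.5, 247.7], [223, 240, 16, 18, 224]), ([240.3, 233.0], [230, 225, 21, 18, 248])]
blue [ 0.4681 -0.0122  0.0603] res 0.21 [([339.7, 264.6], [332, 258, 18, 15, 203]), ([325.8, 257.3], [317, 250, 19, 17, 216])]
len 0.2554 tilt(red-blue dz mm) -39.4 mid [0.4886 0.1123 0.0406] dir [ 0.16   0.975 -0.154]
```

Call:
send_rows(steps=[-1, -0.2, -2.3, 0, 0, -1, 0, -1.7, 0, 0, -1, 0, -0.3, 0, 0, -1, 0, -0.4, 0, 0, -1, 0, -0.4, 0, 0, -1, 0, 0, 0, 0, -1, 0, 0.5, 0, 0, -1, 0, 2, 0, 0, -1, 0, 2, 0, 0, -1, 0, 0, 0, 0, -1, 0, 0, 0, 0, -1, 0, 0, 0, 0])

```text
clock: 19.8
position: [0.5227, 0.2979, 0.0046]
ee_rot: [-0.001, 0.131, 0.991, -0.001]
contact_force: [0.7, 0.9, -0.6]
width: 0.0001
gripper_force: 0.0
```

```bash
python3 track.py
```

```text
19.9 [0.523  0.2978 0.0048] [ 0.44  0.09 -0.27]
red [0.5071 0.2276 0.0369] res 0.42 [([233.4, 247.9], [226, 240, 16, 18, 238]), ([242.2, 228.5], [233, 220, 20, 18, 261])]
blue [ 0.4646 -0.0219  0.0419] res 0.13 [([343.4, 266.8], [337, 259, 13, 17, 180]), ([329.6, 266.9], [321, 259, 18, 18, 193])]
len 0.2531 tilt(red-blue dz mm) -5.0 mid [0.4858 0.1028 0.0394] dir [ 0.168  0.986 -0.02 ]
```

It has tipped up: red z is 37 mm, blue 42 mm. I'll turn the finger back so it sits flat to the face and straightens the yaw, and let the arm settle.

Call:
send_rows(steps=[-1, 0, 0, 0, -8.5, -1, 0.9, 0, 0, 0, -1, 0, 0, 0, 0, -1, 0, 0, 0, 0, -1, 0, 0, 0, 0, -1, 0, 0, 0, 0, -1, 0, 0, 0, 0])

```text
clock: 20.6
position: [0.5147, 0.2996, 0.0049]
ee_rot: [0.0, 0.058, 0.998, 0.0]
contact_force: [0.5, -0.0, -0.0]
width: 0.0001
gripper_force: 0.0
```

```bash
python3 track.py
```

```text
20.7 [0.5147 0.2996 0.0049] [ 0.24 -0.7   0.57]
red [0.507  0.2274 0.0372] res 0.27 [([233.6, 247.8], [226, 239, 16, 19, 241]), ([242.0, 228.4], [233, 220, 19, 18, 261])]
blue [ 0.4649 -0.0216  0.0414] res 0.07 [([343.4, 266.7], [337, 259, 13, 16, 177]), ([329.5, 267.0], [321, 259, 18, 18, 191])]
len 0.2526 tilt(red-blue dz mm) -4.2 mid [0.4859 0.1029 0.0393] dir [ 0.167  0.986 -0.017]
```

Call:
send_rows(steps=[-1, 0, -2.5, 0, 0, -1, 0, -2, 0, 0, -1, 0, -0.3, 0, 0, -1, 0, -0.2, 0, 0, -1, 0, -0.2, 0, 0, -1, 0, -0.2, 0, 0, -1, 0, -0.1, 0, 0, -1, 0, 0, 0, 0, -1, 0, 0.2, 0, 0, -1, 0, 0.5, 0, 0, -1, 0, 2, 0, 0, -1, 0, 2, 0, 0])

```text
clock: 21.9
position: [0.5136, 0.292, 0.0048]
ee_rot: [-0.0, 0.058, 0.998, -0.0]
contact_force: [0.4, 0.6, -0.9]
width: -0.0001
gripper_force: 0.0
```

Call:
send_rows(steps=[-1, 0, 0, 0, 0, -1, 0, 0, 0, 0, -1, 0, 0, 0, 0, -1, 0, 0, 0, 0, -1, 0, 0, 0, 0, -1, 0, 0, 0, 0, -1, 0, 0, 0, 0])

```text
clock: 22.6
position: [0.5137, 0.2914, 0.005]
ee_rot: [0.0, 0.058, 0.998, 0.0]
contact_force: [1.1, -0.7, 0.5]
width: -0.0002
gripper_force: 0.0
```

```bash
python3 track.py
```

```text
22.7 [0.5137 0.2916 0.005 ] [-0.09  0.81 -0.47]
red [0.5056 0.2192 0.0411] res 0.24 [([236.9, 248.3], [230, 240, 15, 18, 237]), ([244.5, 228.2], [235, 220, 20, 18, 268])]
blue [ 0.4662 -0.0283  0.0349] res 1.02 [([345.2, 266.8], [340, 260, 10, 15, 124]), ([333.6, 270.0], [325, 262, 20, 18, 212])]
len 0.2507 tilt(red-blue dz mm) 6.2 mid [0.4859 0.0955 0.038 ] dir [0.157 0.987 0.025]
```

```bash
python3 - <<'E'
import pickle
from h import *
d=pickle.load(open('last.pkl','rb'))
o=np.zeros((600,800,3),np.uint8)
for k,(x0,y0),y in(('top',(220,232),0),('scene',(228,212),300)):
    a=cv2.resize(d[k]['color'][y0:y0+50,x0:x0+133],None,fx=6,fy=6,interpolation=cv2.INTER_CUBIC);o[y:y+300,:798]=np.clip(a*1.3,0,255)
cv2.imwrite('pics/e.png',o[...,::-1])
E
```

```text
(no output)
```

View pics/e.png

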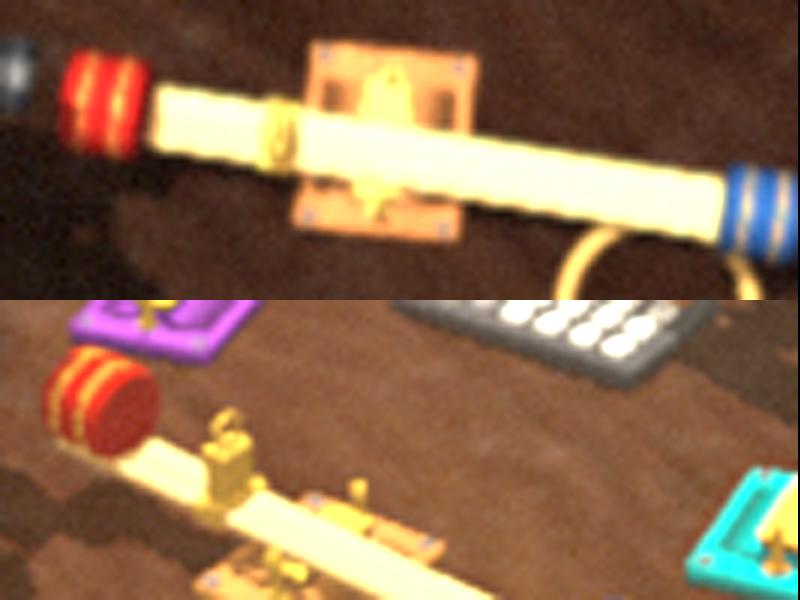

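The top crop shows the arm level across the brown stand, with the hanger at (282,135), the edge centre near (385,142), and the blue drum cut off at the right. The arm passes above the magnifier rim at (600,235). I'll widen the tracker window and measure the hanger and edge.

```bash
sed -i "s/(180,350,225,285)/(180,385,225,285)/;s/(190,345,200,290)/(190,365,200,300)/" track.py; python3 track.py last.pkl; python3 - <<'E'
import pickle
from h import *
d=pickle.load(open('last.pkl','rb'));t,s=d['top'],d['scene']
T=lambda u,v,z:ray(t,220+(u+.5)/6-.5,232+(v+.5)/6-.5,z).round(4)
S=lambda u,v,z:ray(s,228+(u+.5)/6-.5,212+(v-300+.5)/6-.5,z).round(4)
c=[T(*p,.008) for p in((312,44),(477,57),(461,241),(294,226))];print('base',np.mean(c,0),c)
print('pins',T(392,80,.028),T(376,212,.028))
print('hanger saddle ctr',T(280,135,.027),'lug top ring',T(288,140,.048))
print('S hanger lug ctr',S(228,470,.037))
print('S pin tops',S(358,485,.028))
E
```

```text
red [0.5056 0.2192 0.0411] res 0.24 [([236.9, 248.3], [230, 240, 15, 18, 237]), ([244.5, 228.2], [235, 220, 20, 18, 268])]
blue [ 0.4638 -0.03    0.0369] res 0.05 [([347.1, 267.2], [340, 260, 15, 16, 175]), ([332.8, 270.2], [325, 262, 18, 18, 194])]
len 0.2527 tilt(red-blue dz mm) 4.1 mid [0.4847 0.0946 0.039 ] dir [0.165 0.986 0.016]
base [0.492525 0.1155   0.008   ] [array([0.5305, 0.1448, 0.008 ]), array([0.5257, 0.0806, 0.008 ]), array([0.4542, 0.086 , 0.008 ]), array([0.4597, 0.1506, 0.008 ])]
pins [0.5147 0.1121 0.028 ] [0.4643 0.1175 0.028 ]
hanger saddle ctr [0.4935 0.1546 0.027 ] lug top ring [0.4901 0.1493 0.048 ]
S hanger lug ctr [0.4929 0.1527 0.037 ]
S pin tops [0.518  0.1124 0.028 ]
```

Call:
send_rows(steps=[-1, 0, 0, -3.5, 2.9, -1, 0, 0, -3.5, 0, -1, -0.1, -2.7, 0, 0, -1, -0.1, -2.8, 0, 0, -1, -0.1, -2.8, 0, 0, -1, -0.1, -2.75, 0, 0, -1, 0, 0, 2, 0, -1, 0, 0, 0, 0, -1, 0, 0, 0, 0])

```text
clock: 23.6
position: [0.4992, 0.1821, 0.0549]
ee_rot: [-0.0, 0.083, 0.997, 0.0]
contact_force: [0.0, -0.0, -0.4]
width: -0.0001
gripper_force: 0.0
```

```bash
python3 - <<'E'
from rig import *
from h import *
s=get_state();print(s['clock'],s['position'].round(4),s['ee_rot'].round(4))
w=get_image('wrist');im=get_image('scene')
o=np.zeros((600,800,3),np.uint8)
o[:480,:480]=cv2.resize(w['color'][130:450,165:485],(480,480),interpolation=cv2.INTER_CUBIC)
x0,y0=210,180
o[:400,480:]=cv2.resize(im['color'][y0:y0+100,x0:x0+80],(320,400),interpolation=cv2.INTER_CUBIC)
cv2.imwrite('pics/f.png',np.clip(o[...,::-1]*1.3,0,255))
E
```

```text
23.6 [0.4992 0.1821 0.0549] [-3.000e-04  8.300e-02  9.966e-01  0.000e+00][ WARN:0@2.344] global loadsave.cpp:1063 imwrite_ Unsupported depth image for selected encoder is fallbacked to CV_8U.
```

View pics/f.png

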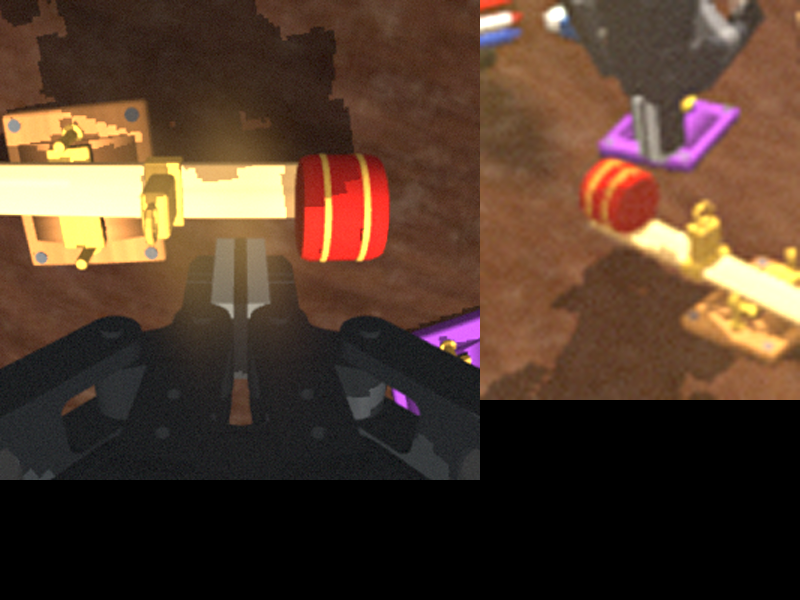

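The wrist view shows the shut finger centred between the hanger (160,200) and the red drum (340,207). The finger's wider upper body could catch the hanger's eye, so I'll straddle the lug with the fingers part-open and push it without gripping.

Call:
send_rows(steps=[-0.3, 0, -1.1, 0, 0, -0.3, 0, -2, 0, 0, -0.3, 0, 0, 0, 0, -0.3, 0, 0, 0, 0, -0.3, 0, 0, 0, 0])

```text
clock: 24.2
position: [0.4946, 0.1518, 0.0552]
ee_rot: [0.0, 0.083, 0.997, 0.0]
contact_force: [0.3, -0.1, -0.7]
width: 0.0301
gripper_force: 0.0
```

```bash
python3 - <<'E'
from rig import *
from h import *
s=get_state();print(s['clock'],s['position'].round(4),s['width'])
w=get_image('wrist');im=get_image('scene')
o=np.zeros((600,800,3),np.uint8)
o[:480,:480]=cv2.resize(w['color'][130:450,165:485],(480,480),interpolation=cv2.INTER_CUBIC)
x0,y0=210,180
o[:400,480:]=cv2.resize(im['color'][y0:y0+100,x0:x0+80],(320,400),interpolation=cv2.INTER_CUBIC)
cv2.imwrite('pics/g.png',o[...,::-1])
E
```

```text
24.2 [0.4946 0.1518 0.0552] 0.030069567536469482
```

View pics/g.png

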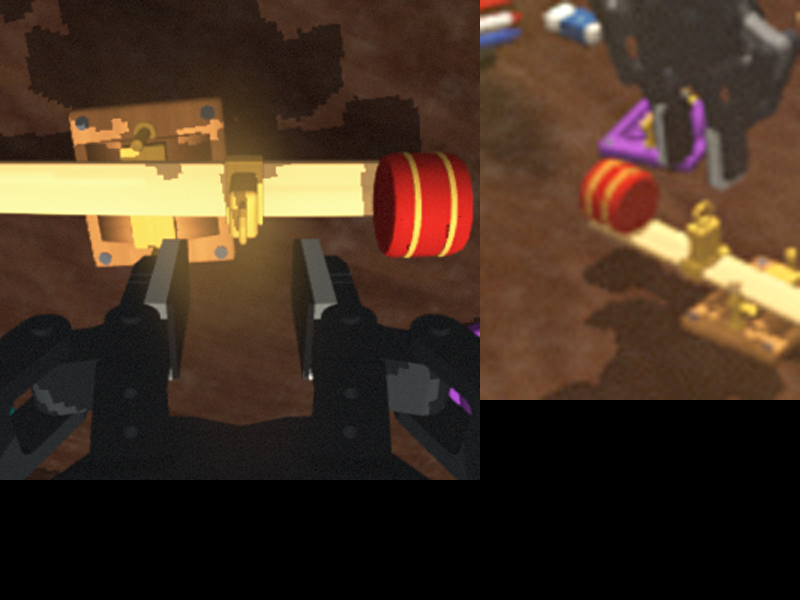

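Call:
send_rows(steps=[-0.3, 0, 0, 1.5, 0, -0.3, 0, 0, 1.2, 0, -0.3, 0, 0, 0.7, 0, -0.3, 0, 0, 0.4, 0, -0.3, 0, 0, 0.3, 0, -0.3, 0, 0, 0, 0, -0.3, 0, 0, 0, 0])

```text
clock: 25.0
position: [0.4945, 0.1515, 0.0141]
ee_rot: [0.0, 0.083, 0.997, 0.0]
contact_force: [-0.1, 0.9, 0.3]
width: 0.0303
gripper_force: 0.0
```

```bash
python3 - <<'E'
from rig import *
from h import *
s=get_state();P=s['position'];print(s['clock'],P.round(4),s['contact_force'].round(2))
w=get_image('wrist');im=get_image('scene')
o=np.zeros((600,800,3),np.uint8)
o[:480,:480]=cv2.resize(w['color'][130:450,165:485],(480,480),interpolation=cv2.INTER_CUBIC)
x0,y0=225,190
o[:400,480:]=cv2.resize(im['color'][y0:y0+80,x0:x0+64],(320,400),interpolation=cv2.INTER_CUBIC)
cv2.imwrite('pics/i.png',o[...,::-1])
E
```

```text
25.0 [0.4945 0.1515 0.0141] [-0.08  0.93  0.31]
```

View pics/i.png

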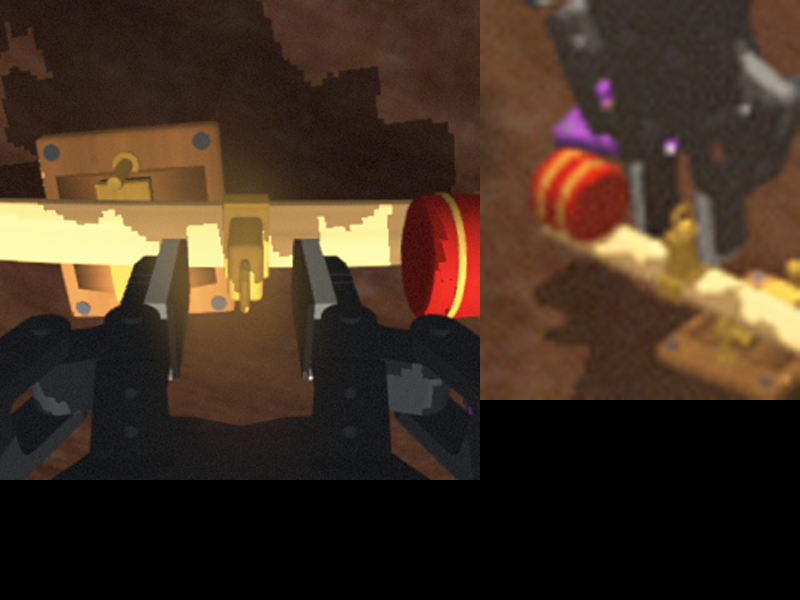

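The fingers straddle the lug cleanly (lug at 243, finger gap 187–295). Now the slow push toward the edge.

Call:
send_rows(steps=[-0.3, 0, -0.5, 0, 0, -0.3, 0, -0.4, 0, 0, -0.3, 0, -0.2, 0, 0, -0.3, 0, -0.2, 0, 0, -0.3, 0, -0.3, 0, 0, -0.3, 0, -0.3, 0, 0, -0.3, 0, -0.3, 0, 0, -0.3, 0, -0.3, 0, 0, -0.3, 0, -0.3, 0, 0, -0.3, 0, -0.3, 0, 0, -0.3, 0, 0, 0, 0])

```text
clock: 26.2
position: [0.4888, 0.1204, 0.0138]
ee_rot: [-0.0, 0.083, 0.997, -0.0]
contact_force: [0.3, 0.6, -0.1]
width: 0.0302
gripper_force: 0.0
```

```bash
python3 track.py
```

```text
26.3 [0.4888 0.1207 0.0138] [ 0.18 -0.77  0.24]Traceback (most recent call last):
  File "track.py", line 25, in <module>
    run(d)
    ~~~^^^
  File "track.py", line 15, in run
    p={k:cent(d[k],*c,roi[k]) for k in roi}
         ~~~~^^^^^^^^^^^^^^^^
  File "track.py", line 9, in cent
    i=1+np.argmax(st[1:,4]);return ce[i]+[x0,y0],st[i]+[x0,y0,0,0,0]
        ~~~~~~~~~^^^^^^^^^^
    return _wrapfunc(a, 'argmax', axis=axis, out=out, **kwds)
    return bound(*args, **kwds)
ValueError: attempt to get argmax of an empty sequence
```

```bash
python3 - <<'E'
import pickle
from track import *
d=pickle.load(open('last.pkl','rb'))
print('red',cent(d['scene'],*R,roi['scene']),'blue',cent(d['scene'],*B,roi['scene']),cent(d['top'],*B,roi['top']))
E
```

```text
red (array([244.55471698, 227.18867925]), array([235, 219,  20,  18, 265])) blue (array([332.7839196 , 271.54773869]), array([325, 263,  18,  19, 199])) (array([347.15053763, 267.48387097]), array([340, 260,  15,  16, 186]))
```

Call:
send_rows(steps=[-0.3, 0, -0.3, 0, 0, -0.3, 0, -0.3, 0, 0, -0.3, 0, -0.3, 0, 0, -0.3, 0, -0.3, 0, 0, -0.3, 0, -0.3, 0, 0, -0.3, 0, 0, 0, 0, -0.3, 0, 0, 0, 0, -0.3, 0, 0.4, 0, 0, -0.3, 0, 0.5, 0, 0, -0.3, 0, 0, 0, 0])

```text
clock: 27.3
position: [0.4883, 0.1157, 0.0139]
ee_rot: [0.0, 0.083, 0.997, 0.0]
contact_force: [0.4, -0.7, -0.2]
width: 0.0296
gripper_force: 0.0
```

Call:
send_rows(steps=[-0.3, 0, 0, -1.5, 0, -0.3, 0, 0, -3, 0, -0.3, 0, 0, -4, 0, -0.3, 0, 4, -2, 0, -0.3, 0, 4.5, -2, 0, -0.3, 0, 4.5, 0, 0, -0.3, 0, 4.5, 0, 0, -0.3, 0, 2, 0, 0, -0.3, 0, 0, 0, 0, -0.3, 0, 0, 0, 0])

```text
clock: 28.3
position: [0.5196, 0.3066, 0.1383]
ee_rot: [-0.001, 0.082, 0.997, -0.001]
contact_force: [-0.4, -0.5, 0.5]
width: 0.03
gripper_force: 0.0
```

```bash
python3 track.py; cat > hang.py <<'E'
import pickle
from h import *
# Brass lug/saddle is a darker yellow than the pale strip: profile of colour along the arm axis in the top view.
def prof(f,A,B,z,k,off):
    im=pickle.load(open(f,'rb'))[k]
    L=np.linalg.norm(B-A);u=(B-A)/L;n=np.array([u[1],-u[0],0])
    s=np.arange(-.09,.1,.002);out=[]
    for t in s:
        P=np.array([(A+B)/2+u*t+n*o for o in off]);P[:,2]=z
        uv=proj(im,P).astype(np.float32)
        c=cv2.remap(im['color'],uv[:,:1],uv[:,1:],cv2.INTER_LINEAR).reshape(-1,3).mean(0);out.append(c)
    return s,np.array(out)
E
python3 - <<'E'
from hang import *
for f,A,B in(('e','',''),):pass
import sys
A=np.array([.4638,-.03,.03]);B=np.array([.5056,.2192,.03])
s,o=prof('last.pkl',A,B,.027,'top',np.arange(-.008,.0081,.002))
for a,b in zip(s,o):print(round(a*1e3),b.astype(int),end=' | ')
E
```

```text
28.4 [0.5198 0.3057 0.1386] [0.53 0.15 1.15]
red [0.5051 0.2194 0.042 ] res 0.45 [([236.6, 248.6], [229, 240, 16, 18, 251]), ([244.4, 227.9], [235, 219, 20, 19, 270])]
blue [ 0.4636 -0.0296  0.0364] res 0.21 [([347.1, 267.2], [340, 260, 15, 16, 185]), ([332.4, 270.4], [325, 263, 17, 18, 181])]
len 0.2526 tilt(red-blue dz mm) 5.5 mid [0.4844 0.0949 0.0392] dir [0.164 0.986 0.022]
-90 [248 244 176] | -88 [248 245 176] | -86 [249 245 176] | -84 [248 245 177] | -82 [248 244 176] | -80 [248 244 175] | -78 [248 244 175] | -76 [248 245 176] | -74 [249 245 177] | -72 [249 246 177] | -70 [248 245 178] | -68 [248 245 177] | -66 [248 244 176] | -64 [248 244 176] | -62 [248 245 176] | -60 [249 246 177] | -58 [249 245 178] | -56 [248 245 178] | -54 [247 244 176] | -52 [247 244 175] | -50 [248 244 175] | -48 [248 244 176] | -46 [248 245 176] | -44 [248 245 177] | -42 [248 244 176] | -40 [247 244 176] | -38 [248 244 176] | -36 [248 244 176] | -34 [248 244 176] | -32 [248 245 177] | -30 [248 245 177] | -28 [248 244 177] | -26 [247 244 176] | -24 [248 244 176] | -22 [248 244 175] | -20 [248 244 176] 
[... 422 characters left out ...]
 [231 204  97] | 28 [241 224 116] | 30 [244 231 136] | 32 [246 237 156] | 34 [248 242 169] | 36 [249 243 172] | 38 [248 243 172] | 40 [248 242 172] | 42 [248 242 172] | 44 [248 242 171] | 46 [248 242 171] | 48 [248 243 171] | 50 [249 243 172] | 52 [249 242 172] | 54 [248 242 172] | 56 [247 242 171] | 58 [247 241 170] | 60 [247 241 169] | 62 [247 241 170] | 64 [247 241 170] | 66 [246 240 169] | 68 [246 240 168] | 70 [246 240 169] | 72 [246 240 169] | 74 [247 239 168] | 76 [247 239 167] | 78 [247 240 168] | 80 [246 240 168] | 82 [246 240 168] | 84 [246 239 167] | 86 [246 239 166] | 88 [246 238 166] | 90 [246 239 166] | 92 [246 239 167] | 94 [246 239 167] | 96 [246 240 168] | 98 [246 239 167] |
```

```bash
cat >> hang.py <<'E'
def line(im,P0,u,n,s,off,z):
    out=[]
    for t in s:
        P=np.array([P0+u*t+n*o for o in off]);P[:,2]=z
        uv=proj(im,P).astype(np.float32)
        out.append(cv2.remap(im['color'],uv[:,:1],uv[:,1:],cv2.INTER_LINEAR).reshape(-1,3).mean(0))
    return np.array(out)
E
python3 - <<'E'
from hang import *
d=pickle.load(open('last.pkl','rb'))
F=np.array([.490,.1145,0]);y=np.array([.09,.996,0]);x=np.array([.996,-.09,0]);s=np.arange(-.024,.0241,.003)
for k in('top',):
  for off in([.0145,.0165],[-.0145,-.0165]):
    print(k,off,[(round(a*1e3),int(c[0]),int(c[1]),int(c[2])) for a,c in zip(s,line(d[k],F,y,x,s,off,.019))])
# scene: lug blob on dark/pale: profile along the arm at lug mid-height
u=np.array([.164,.986,0]);n=np.array([.986,-.164,0]);M=np.array([.4844,.0949,0])
s=np.arange(0,.045,.002)
for z in(.034,.042):print('scene z',z,[(round(a*1e3),*c.astype(int)) for a,c in zip(s,line(d['scene'],M,u,n,s,[-.009],z))])
E
```

```text
top [0.0145, 0.0165] [(-24, 152, 92, 50), (-21, 123, 76, 42), (-18, 150, 92, 52), (-15, 182, 115, 63), (-12, 207, 135, 76), (-9, 219, 163, 84), (-6, 240, 222, 112), (-3, 250, 241, 126), (0, 250, 242, 126), (3, 250, 243, 128), (6, 250, 241, 128), (9, 245, 225, 111), (12, 233, 178, 92), (15, 210, 137, 75), (18, 179, 112, 61), (21, 146, 90, 50), (24, 137, 84, 48)]
top [-0.0145, -0.0165] [(-24, 198, 164, 99), (-21, 188, 159, 99), (-18, 194, 168, 106), (-15, 203, 171, 108), (-12, 203, 161, 98), (-9, 202, 162, 96), (-6, 200, 165, 92), (-3, 177, 134, 69), (0, 176, 130, 61), (3, 172, 128, 58), (6, 181, 143, 67), (9, 206, 176, 85), (12, 190, 152, 80), (15, 165, 119, 69), (18, 149, 104, 61), (21, 128, 89, 52), (24, 118, 83, 48)]
scene z 0.034 [(0, np.int64(255), np.int64(248), np.int64(172)), (2, np.int64(255), np.int64(243), np.int64(166)), (4, np.int64(247), np.int64(224), np.int64(147)), (6, np.int64(220), np.int64(186), np.int64(111)), (8, np.int64(183), np.int64(144), np.int64(69)), (10, np.int64(167), np.int64(128), np.int64(54)), (12, np.int64(154), np.int64(117), np.int64(49)), (14, np
[... 1272 characters left out ...]
nt64(154), np.int64(114), np.int64(51)), (20, np.int64(154), np.int64(114), np.int64(49)), (22, np.int64(157), np.int64(120), np.int64(54)), (24, np.int64(181), np.int64(147), np.int64(78)), (26, np.int64(203), np.int64(173), np.int64(104)), (28, np.int64(217), np.int64(190), np.int64(120)), (30, np.int64(231), np.int64(204), np.int64(131)), (32, np.int64(226), np.int64(200), np.int64(129)), (34, np.int64(225), np.int64(201), np.int64(128)), (36, np.int64(239), np.int64(212), np.int64(135)), (38, np.int64(234), np.int64(209), np.int64(134)), (40, np.int64(230), np.int64(208), np.int64(134)), (42, np.int64(241), np.int64(216), np.int64(140)), (44, np.int64(241), np.int64(216), np.int64(143))]
```

```bash
cat > fit.py <<'E'
import sys,pickle
from h import *
from track import R,B,roi
from scipy.optimize import minimize
def soft(im,c,r):
    x0,x1,y0,y1=r;a=cv2.resize(im['color'][y0:y1,x0:x1],None,fx=4,fy=4,interpolation=cv2.INTER_CUBIC)
    h=cv2.cvtColor(a,cv2.COLOR_RGB2HSV);m=cv2.inRange(h,*c[0])|cv2.inRange(h,*c[1])
    m=cv2.morphologyEx(m,cv2.MORPH_CLOSE,np.ones((25,25)))
    n,l,st,_=cv2.connectedComponentsWithStats(m);m=(l==1+np.argmax(st[1:,4])).astype(np.uint8)
    cs,_=cv2.findContours(m,cv2.RETR_EXTERNAL,cv2.CHAIN_APPROX_NONE);hull=cv2.convexHull(max(cs,key=len))
    return cv2.fillConvexPoly(np.zeros_like(m),hull,1)
def model(p,im,r,end):
    x,y,z,yaw,pit=p;u=np.array([np.sin(yaw)*np.cos(pit),np.cos(yaw)*np.cos(pit),np.sin(pit)]);e=np.array([np.cos(yaw),-np.sin(yaw),0]);w=np.cross(e,u)
    R_,hh=(.019,.020) if end>0 else (.017,.018)
    t=np.linspace(0,2*np.pi,48);P=[np.array([x,y,z])+u*end*l+w*hh+R_*(np.cos(a)*e+np.sin(a)*w) for l in(.11,.14) for a in t]
    q=(proj(im,np.array(P))-[r[0],r[2]]+.5)*4-.5
    m=np.zeros(((r[3]-r[2])*4,(r[1]-r[0])*4),np.uint8);cv2.fillConvexPoly(m,np.round(cv2.convexHull(q.astype(np.float32))*16).astype(np.int32),1,shift=4);return m
def fit(f,p0):
    d=pickle.load(open(f,'rb'));M={(k,e):cv2.GaussianBlur(soft(d[k],R if e>0 else B,roi[k]).astype(np.float32),(0,0),3) for k in roi for e in(1,-1)}
    def cost(q):
        p=np.array(q)/[1e2,1e2,1e2,10,10]
        return sum(((cv2.GaussianBlur(model(p,d[k],roi[k],e).astype(np.float32),(0,0),3)-m)**2).sum() for (k,e),m in M.items())
    q0=np.array(p0)*[1e2,1e2,1e2,10,10]
    r=minimize(cost,q0,method='Nelder-Mead',options=dict(initial_simplex=np.vstack([q0]+[q0+.4*np.eye(5)[i] for i in range(5)]),maxiter=500,xatol=.005,fatol=.1))
    p=r.x/[1e2,1e2,1e2,10,10];print(f,'underside mid',p[:3].round(4),'yaw,pitch deg',np.degrees(p[3:]).round(2),'cost',round(r.fun))
if __name__=='__main__':
    fit('a1.pkl',[.497,.17,.025,.1,-.1]);fit('last.pkl',[.4844,.095,.019,.16,.01])
E
python3 fit.py
```

```text
a1.pkl underside mid [0.4968 0.1683 0.0153] yaw,pitch deg [ 5.95 -5.57] cost 1472
last.pkl underside mid [0.4844 0.0953 0.0198] yaw,pitch deg [9.31 1.26] cost 1285
```

The model fit checks out on the start frame (−5.57° against 5.6° expected) and gives +1.3° now, so the arm was pushed about 5 mm too far. I'll pull it back a few mm by the red drum's inner face.

Call:
send_rows(steps=[-1, 0, -4.2, 0, 0, -1, 0, -4.3, 0, 0, -1, 0, -4.2, 0, 0, -1, 0, 0, 4, 0, -1, 0, 0, 4, 0, -1, 0, 0, 2.5, 0, -1, 0, 0, 1.5, 0, -1, 0, 0, 0.5, 0, -1, 0, 0, 0, 0])

```text
clock: 29.3
position: [0.4988, 0.181, 0.0137]
ee_rot: [-0.001, 0.084, 0.996, -0.0]
contact_force: [-0.2, 0.1, -0.1]
width: -0.0003
gripper_force: 0.0
```

Call:
send_rows(steps=[-1, 0, 0.7, 0, 0, -1, 0, 0.4, 0, 0, -1, 0, 0.2, 0, 0, -1, 0, 0.2, 0, 0, -1, 0, 0.2, 0, 0, -1, 0, 0.2, 0, 0, -1, 0, 0, 0, 0, -1, 0, -0.2, 0, 0, -1, 0, -1, 0, 0, -1, 0, 0, -2, 0, -1, 0, 0, -4, 0, -1, 0, 0, -4, 0])

```text
clock: 30.5
position: [0.4996, 0.1879, 0.1144]
ee_rot: [-0.001, 0.083, 0.997, -0.0]
contact_force: [0.5, 0.3, -1.1]
width: 0.0001
gripper_force: 0.0
```

Call:
send_rows(steps=[-1, 0, 4.5, -2, 0, -1, 0, 4.5, 0, 0, -1, 0, 4, 0, 0, -1, 0, 0, 0, 0, -1, 0, 0, 0, 0, -1, 0, 0, 0, 0, -1, 0, 0, 0, 0])

```text
clock: 31.2
position: [0.5217, 0.3156, 0.1338]
ee_rot: [-0.0, 0.084, 0.996, -0.0]
contact_force: [0.6, -0.2, 0.1]
width: -0.0002
gripper_force: 0.0
```

```bash
python3 track.py; python3 -c "
from fit import *
fit('last.pkl',[.4844,.098,.019,.16,.01])"
```

```text
31.3 [0.5219 0.3159 0.134 ] [ 0.83 -1.04  0.31]
red [0.5078 0.2365 0.021 ] res 0.64 [([230.5, 248.3], [223, 240, 17, 18, 235]), ([240.1, 233.2], [230, 225, 21, 18, 256])]
blue [ 0.4661 -0.0116  0.0601] res 0.46 [([338.8, 265.9], [332, 258, 15, 16, 181]), ([325.8, 257.8], [317, 251, 18, 16, 199])]
len 0.2547 tilt(red-blue dz mm) -39.2 mid [0.4869 0.1125 0.0405] dir [ 0.164  0.974 -0.154]
last.pkl underside mid [0.4857 0.1097 0.0222] yaw,pitch deg [ 9.3  -8.28] cost 1745
```

It was pulled too far (the gripper's knuckle met the drum), so the red end is down again. I'll push it back over with the known outer-face offsets: tip first, then centre.

Call:
send_rows(steps=[-1, 0.25, 0, 4, 0, -1, 0, 0, 4, 0, -1, 0, 0, 4, 0, -1, 0, 0, 0.9, 0, -1, 0, 0, 0, 0])

```text
clock: 31.8
position: [0.5186, 0.3166, 0.0038]
ee_rot: [-0.001, 0.083, 0.997, -0.001]
contact_force: [0.4, 0.9, -0.1]
width: 0.0001
gripper_force: 0.0
```

Call:
send_rows(steps=[-1, 0, -2.5, 0, 0, -1, 0, -2, 0, 0, -1, 0, -0.8, 0, 0, -1, 0, -0.3, 0, 0, -1, 0, -0.3, 0, 0, -1, 0, -0.3, 0, 0, -1, 0, -0.1, 0, 0, -1, 0, 0, 0, 0, -1, 0, 0.5, 0, 0, -1, 0, 2, 0, 0, -1, 0, 2, 0, 0])

```text
clock: 32.9
position: [0.5159, 0.2997, 0.0043]
ee_rot: [-0.001, 0.083, 0.997, -0.001]
contact_force: [0.4, -0.2, -0.8]
width: 0.0004
gripper_force: 0.0
```

Call:
send_rows(steps=[-1, 0, 0, 0, 0, -1, 0, 0, 0, 0, -1, 0, 0, 0, 0, -1, 0, 0, 0, 0, -1, 0, 0, 0, 0, -1, 0, 0, 0, 0, -1, 0, 0, 0, 0])

```text
clock: 33.6
position: [0.5165, 0.2996, 0.005]
ee_rot: [0.0, 0.083, 0.997, 0.0]
contact_force: [0.2, 0.8, 0.2]
width: 0.0
gripper_force: 0.0
```

```bash
python3 track.py; python3 -c "
from fit import *
fit('last.pkl',[.4844,.103,.019,.16,-.01])"
```

```text
33.7 [0.5165 0.2997 0.005 ] [ 0.33  0.77 -0.34]
red [0.5081 0.2362 0.021 ] res 0.54 [([230.7, 248.1], [223, 240, 17, 18, 217]), ([240.2, 233.2], [230, 225, 21, 18, 252])]
blue [ 0.4663 -0.0122  0.059 ] res 0.67 [([338.9, 266.0], [332, 259, 15, 15, 180]), ([326.3, 258.3], [317, 251, 18, 17, 197])]
len 0.2547 tilt(red-blue dz mm) -38.0 mid [0.4872 0.112  0.04  ] dir [ 0.164  0.975 -0.149]
last.pkl underside mid [0.4859 0.1087 0.0219] yaw,pitch deg [ 9.28 -8.23] cost 1614
```

Call:
send_rows(steps=[-1, 0, -2.5, 0, 0, -1, 0, -1.8, 0, 0, -1, 0, -0.3, 0, 0, -1, 0, -0.2, 0, 0, -1, 0, -0.2, 0, 0, -1, 0, -0.2, 0, 0, -1, 0, 0, 0, 0, -1, 0, 0.5, 0, 0, -1, 0, 2, 0, 0, -1, 0, 2, 0, 0, -1, 0, 0, 0, 0])

```text
clock: 34.8
position: [0.5161, 0.2954, 0.0048]
ee_rot: [0.001, 0.082, 0.997, 0.0]
contact_force: [-0.4, -0.9, 1.0]
width: 0.0
gripper_force: 0.0
```

Call:
send_rows(steps=[-1, 0, 0, 0, 0, -1, 0, 0, 0, 0, -1, 0, 0, 0, 0, -1, 0, 0, 0, 0, -1, 0, 0, 0, 0, -1, 0, 0, 0, 0, -1, 0, 0, 0, 0])

```text
clock: 35.5
position: [0.5154, 0.2928, 0.005]
ee_rot: [0.0, 0.083, 0.997, 0.0]
contact_force: [-0.3, 0.1, -0.5]
width: 0.0003
gripper_force: 0.0
```

```bash
python3 track.py; python3 -c "
from fit import *
fit('last.pkl',[.4844,.103,.019,.16,-.01])"
```

```text
35.6 [0.5154 0.2929 0.005 ] [ 0.67  0.75 -0.55]
red [0.5046 0.2192 0.0409] res 0.36 [([236.8, 248.8], [229, 240, 17, 19, 239]), ([244.3, 228.4], [234, 220, 21, 18, 271])]
blue [ 0.4602 -0.0289  0.0365] res 0.08 [([346.5, 268.9], [339, 261, 15, 17, 186]), ([331.6, 271.1], [324, 263, 17, 18, 198])]
len 0.2521 tilt(red-blue dz mm) 4.4 mid [0.4824 0.0951 0.0387] dir [0.176 0.984 0.018]
last.pkl underside mid [0.4824 0.0952 0.0197] yaw,pitch deg [9.76 1.58] cost 1194
```

The arm is level again (+1.4° or so), with its middle where it was, so the hanger is still near the edge. I'll try a finer pull-back in small nudges, measuring after each.

```bash
cat > red.py <<'E'
from track import *
im=get_image('scene');s=get_state()
print(s['clock'],s['position'].round(4),s['contact_force'].round(1),'red',cent(im,*R,roi['scene'])[0].round(2),'blue',cent(im,*B,roi['scene'])[0].round(2))
E
python3 red.py
```

```text
35.65 [0.5154 0.2929 0.0049] [0.1 0.4 0.4] red [244.32 228.37] blue [331.54 271.29]
```

Call:
send_rows(steps=[-1, 0, 0, -4, 0, -1, 0, 0, -4, 0, -1, 0, 0, -4, 0, -1, 0, -4, 0, 0, -1, 0, -4, 0, 0, -1, 0, -3.65, 0, 0, -1, 0, 0, 4, 0, -1, 0, 0, 4, 0, -1, 0, 0, 2.2, 0, -1, 0, 0, 1, 0, -1, 0, 0, 0, 0])

```text
clock: 36.75
position: [0.4952, 0.1778, 0.0119]
ee_rot: [-0.001, 0.083, 0.997, -0.0]
contact_force: [-0.1, 0.8, 0.3]
width: 0.0001
gripper_force: 0.0
```

```bash
python3 red.py
```

```text
36.8 [0.4964 0.1782 0.013 ] [1.5 0.  0.8] red [242.77 228.27] blue [331.58 271.35]
```

Call:
send_rows(steps=[-1, 0, 0.3, 0, 0, -1, 0, 0.3, 0, 0, -1, 0, 0.2, 0, 0, -1, 0, 0, 0, 0])

```text
clock: 37.2
position: [0.498, 0.1865, 0.0136]
ee_rot: [0.001, 0.083, 0.997, 0.0]
contact_force: [1.0, -0.8, -0.9]
width: 0.0002
gripper_force: 0.0
```

```bash
python3 red.py
```

```text
37.25 [0.4977 0.1863 0.0134] [ 0.6  0.5 -0.8] red [241.77 228.43] blue [331.61 271.42]
```

Call:
send_rows(steps=[-1, 0, 0.2, 0, 0, -1, 0, 0.2, 0, 0, -1, 0, 0, 0, 0])

```text
clock: 37.55
position: [0.4979, 0.1899, 0.0128]
ee_rot: [-0.0, 0.083, 0.997, -0.0]
contact_force: [-0.1, -1.3, -1.0]
width: 0.0
gripper_force: 0.2
```

```bash
python3 red.py
```

```text
37.6 [0.498  0.1899 0.0128] [-0.2 -0.1 -0.5] red [240.92 228.29] blue [331.42 270.71]
```

Call:
send_rows(steps=[-1, 0, 0.1, 0, 0, -1, 0, 0.1, 0, 0, -1, 0, 0, 0, 0])

```text
clock: 37.9
position: [0.4983, 0.1918, 0.0128]
ee_rot: [-0.0, 0.083, 0.997, -0.0]
contact_force: [-1.0, -1.4, -0.4]
width: -0.0002
gripper_force: 0.6
```

```bash
python3 red.py
```

```text
37.95 [0.4983 0.1918 0.0128] [ 0.7 -0.3 -0.6] red [240.35 227.95] blue [330.29 270.77]
```

Call:
send_rows(steps=[-1, 0, 0.1, 0, 0, -1, 0, -0.3, 0, 0, -1, 0, -0.4, 0, 0, -1, 0, 0, 0, 0, -1, 0, 0, 0, 0, -1, 0, 0, 0, 0, -1, 0, 0, 0, 0, -1, 0, 0, 0, 0, -1, 0, 0, 0, 0])

```text
clock: 38.85
position: [0.4974, 0.186, 0.0129]
ee_rot: [0.0, 0.083, 0.997, 0.0]
contact_force: [0.6, 1.2, 0.0]
width: 0.0
gripper_force: 0.0
```

```bash
python3 red.py
```

```text
38.9 [0.4974 0.186  0.0129] [-0.6  0.4 -0.4] red [241.17 228.21] blue [329.65 269.7 ]
```

Call:
send_rows(steps=[-1, 0, -0.4, -1, 0, -1, 0, 0, -3, 0, -1, 0, 0, -4, 0, -1, 0, 3, -3, 0, -1, 0, 4.5, 0, 0, -1, 0, 4.5, 0, 0, -1, 0, 2, 0, 0, -1, 0, 0, 0, 0, -1, 0, 0, 0, 0])

```text
clock: 39.8
position: [0.5193, 0.3192, 0.1227]
ee_rot: [-0.0, 0.082, 0.997, -0.001]
contact_force: [-0.1, -0.7, 0.8]
width: 0.0002
gripper_force: 0.0
```

```bash
python3 track.py; python3 -c "
from fit import *
fit('last.pkl',[.4834,.098,.019,.16,.01])"; python3 - <<'E'
from hang import *
d=pickle.load(open('last.pkl','rb'))
u=np.array([.168,.986,0]);n=np.array([.986,-.168,0]);M=np.array([.4828,.0985,0])
s=np.arange(0,.05,.002)
print([(round(a*1e3),int(c[1]),int(c[2])) for a,c in zip(s,line(d['top'],M,u,n,s,np.arange(-.008,.0081,.002),.027))])
E
```

```text
39.9 [0.5194 0.3184 0.1228] [-0.41 -1.04 -0.32]
red [0.5053 0.224  0.0398] res 0.51 [([234.7, 248.6], [227, 240, 16, 18, 248]), ([243.0, 228.2], [233, 219, 20, 19, 261])]
blue [ 0.4604 -0.0244  0.0383] res 0.07 [([344.5, 268.8], [337, 261, 15, 16, 182]), ([329.7, 269.7], [322, 262, 18, 18, 195])]
len 0.2524 tilt(red-blue dz mm) 1.4 mid [0.4829 0.0998 0.039 ] dir [0.178 0.984 0.006]
last.pkl underside mid [0.4826 0.0999 0.0206] yaw,pitch deg [9.94 0.61] cost 1289
[(0, 244, 175), (2, 244, 175), (4, 245, 177), (6, 245, 177), (8, 245, 178), (10, 245, 177), (12, 245, 175), (14, 240, 165), (16, 219, 139), (18, 179, 99), (20, 157, 75), (22, 170, 77), (24, 186, 85), (26, 183, 84), (28, 204, 100), (30, 221, 124), (32, 233, 149), (34, 241, 167), (36, 243, 172), (38, 243, 173), (40, 243, 172), (42, 243, 172), (44, 243, 173), (46, 244, 174), (48, 243, 172)]
```

The arm now sits at about +0.5° with its middle at y=0.0999, so the hanger is about 5 mm to the red side of the edge. I'll straddle it again and push it over.

Call:
send_rows(steps=[-0.3, 0, -4, 0, 0, -0.3, 0, -4, 0, 0, -0.3, 0, -4, 0, 0, -0.3, 0, -4, 0, 0, -0.3, 0, -4, 0, 0, -0.3, 0, 0, 3, 0, -0.3, 0, 0, 3, 0, -0.3, 0, 0, 0, 0, -0.3, 0, 0, 0, 0])

```text
clock: 40.8
position: [0.4864, 0.1219, 0.0632]
ee_rot: [-0.001, 0.084, 0.997, -0.0]
contact_force: [0.3, -0.1, -0.3]
width: 0.03
gripper_force: 0.0
```

```bash
python3 - <<'E'
from rig import *
from h import *
s=get_state();print(s['clock'],s['position'].round(4),s['width'])
w=get_image('wrist')
c=w['color'];h=cv2.cvtColor(c,cv2.COLOR_RGB2HSV)
# pale-strip rows: print blue channel profile along the columns, at the strip rows, to find lug and fingers
for r in(255,265,275,285):print(r,[int(v) for v in c[r-1:r+2,220:440:4].mean(0)[:,2]])
E
```

```text
40.8 [0.4864 0.1219 0.0632] 0.030040721868324252
255 [164, 165, 166, 162, 164, 164, 165, 164, 162, 160, 160, 160, 159, 158, 158, 158, 159, 160, 158, 158, 156, 157, 154, 95, 67, 65, 63, 85, 78, 110, 153, 154, 155, 157, 159, 159, 160, 159, 162, 161, 162, 162, 161, 161, 158, 156, 155, 155, 156, 154, 154, 155, 155, 155, 157]
265 [171, 170, 170, 171, 169, 169, 170, 167, 167, 166, 165, 164, 164, 164, 164, 164, 165, 163, 164, 163, 163, 162, 161, 158, 76, 96, 70, 108, 91, 129, 158, 159, 161, 162, 164, 166, 166, 167, 168, 167, 168, 168, 169, 169, 169, 168, 169, 168, 168, 169, 169, 168, 168, 170, 168]
275 [34, 35, 38, 33, 33, 32, 31, 32, 36, 43, 41, 42, 45, 89, 88, 48, 57, 61, 68, 75, 82, 102, 102, 103, 75, 66, 91, 103, 89, 87, 79, 69, 63, 54, 47, 88, 81, 35, 38, 37, 35, 36, 33, 30, 35, 33, 37, 34, 32, 30, 28, 30, 39, 39, 33]
285 [32, 32, 30, 30, 32, 32, 33, 33, 38, 36, 42, 41, 43, 77, 90, 55, 56, 62, 70, 76, 84, 87, 100, 101, 103, 102, 89, 102, 80, 87, 80, 75, 66, 61, 62, 88, 83, 30, 27, 29, 33, 31, 37, 36, 39, 37, 36, 34, 33, 32, 36, 39, 38, 46, 41]
```

Call:
send_rows(steps=[-0.3, 0, 0, 2, 0, -0.3, 0, 0, 1.5, 0, -0.3, 0, 0, 0.8, 0, -0.3, 0, 0, 0.6, 0, -0.3, 0, 0, 0, 0, -0.3, 0, 0, 0, 0])

```text
clock: 41.45
position: [0.4875, 0.1229, 0.0145]
ee_rot: [0.001, 0.083, 0.997, 0.0]
contact_force: [-0.1, 0.2, -0.5]
width: 0.0297
gripper_force: 0.0
```

```bash
python3 red.py
```

```text
41.5 [0.4875 0.1229 0.0146] [ 0.1  0.1 -0.7] red [242.85 228.2 ] blue [329.68 269.74]
```

Call:
send_rows(steps=[-0.3, 0, -0.5, 0, 0, -0.3, 0, -0.3, 0, 0, -0.3, 0, -0.15, 0, 0, -0.3, 0, -0.15, 0, 0, -0.3, 0, -0.15, 0, 0, -0.3, 0, -0.15, 0, 0, -0.3, 0, -0.15, 0, 0, -0.3, 0, -0.15, 0, 0, -0.3, 0, 0, 0, 0, -0.3, 0, 0, 0, 0])

```text
clock: 42.5
position: [0.4841, 0.106, 0.0139]
ee_rot: [0.0, 0.083, 0.997, 0.0]
contact_force: [0.4, 0.3, 0.1]
width: 0.0301
gripper_force: 0.1
```

Call:
send_rows(steps=[-0.3, 0, 0.4, 0, 0, -0.3, 0, 0.5, 0, 0, -0.3, 0, 0, 0, 0, -0.3, 0, 0, -1.5, 0, -0.3, 0, 0, -3, 0, -0.3, 0, 0, -4, 0, -0.3, 0, 4, -2, 0, -0.3, 0, 4.5, -1, 0, -0.3, 0, 4.5, 0, 0, -0.3, 0, 4.5, 0, 0, -0.3, 0, 2, 0, 0, -0.3, 0, 0, 0, 0])

```text
clock: 43.7
position: [0.5178, 0.3098, 0.1284]
ee_rot: [0.0, 0.081, 0.997, 0.0]
contact_force: [0.0, -0.9, 0.1]
width: 0.0296
gripper_force: 0.0
```

Call:
send_rows(steps=[-0.3, 0, 0, 0, 0, -0.3, 0, 0, 0, 0, -0.3, 0, 0, 0, 0, -0.3, 0, 0, 0, 0, -0.3, 0, 0, 0, 0])

```text
clock: 44.2
position: [0.5178, 0.3064, 0.1291]
ee_rot: [0.0, 0.084, 0.997, 0.0]
contact_force: [-0.6, -0.1, -0.0]
width: 0.0296
gripper_force: 0.0
```

```bash
python3 track.py; python3 -c "
from fit import *
fit('last.pkl',[.4834,.098,.019,.16,.01])"; python3 - <<'E'
from hang import *
d=pickle.load(open('last.pkl','rb'))
u=np.array([.172,.985,0]);n=np.array([.985,-.172,0]);M=np.array([.4826,.0999,0])
s=np.arange(0,.04,.002)
print([(round(a*1e3),int(c[1]),int(c[2])) for a,c in zip(s,line(d['top'],M,u,n,s,np.arange(-.008,.0081,.002),.027))])
E
```

```text
44.3 [0.5178 0.3068 0.1291] [0.53 0.71 0.41]
red [0.5054 0.2242 0.0402] res 0.29 [([234.7, 248.4], [227, 240, 17, 18, 250]), ([242.7, 228.0], [233, 219, 20, 19, 273])]
blue [ 0.4604 -0.0244  0.0384] res 0.06 [([344.5, 268.8], [337, 261, 15, 16, 182]), ([329.7, 269.7], [322, 262, 17, 18, 193])]
len 0.2526 tilt(red-blue dz mm) 1.8 mid [0.4829 0.0999 0.0393] dir [0.178 0.984 0.007]
last.pkl underside mid [0.4827 0.1001 0.0206] yaw,pitch deg [10.02  0.4 ] cost 1274
[(0, 244, 175), (2, 244, 175), (4, 244, 175), (6, 241, 171), (8, 225, 149), (10, 179, 105), (12, 148, 75), (14, 154, 71), (16, 178, 82), (18, 186, 87), (20, 201, 96), (22, 220, 112), (24, 229, 132), (26, 236, 155), (28, 242, 169), (30, 244, 173), (32, 244, 175), (34, 244, 174), (36, 243, 173), (38, 243, 172)]
```

```bash
python3 -c "
from rig import *
print(sign_off())"
```

```text
the job is handed in; nothing more can be done
None
```

I handed the job in at 44 s: by the camera fit the arm rests within about 0.5° of level on the brown fulcrum, and the hanger stands about 1 mm from over the edge. One pull-back went too far and dropped the red end onto the desk again, so I re-tipped the arm, re-centred it and set the hanger a second time.

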